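# Clamp a jam jar in a ratchet jar vise

## Task

The jar vise is wound too far shut for the jam jar: free its pawl, turn the knob back until the jaws are clearly wider than the jar, and stand the jar upright on the plate between them without it being pinched yet. With the pawl put back in, click the knob forward step by step until the jar is held firmly in the V with the sprung pad pushed in about halfway, not driven home. Move the jaw only by its knob, leave the pawl in and let go, and leave the other things on the worktop alone.

Things in the scene. Friction and masses are not known exactly. Their poses are not given: they have to be found in the camera images.
- vise: The jar vise, fixed to the worktop: white base plate 130 (x) x 330 (y) mm, 12 mm thick. Origin: centre of its underside; -x side faces the robot, +y end to the robot's left, yawed a little. At the +y end a fixed black V jaw opens to -y, top 60 mm above the worktop. At the -y end is the knob over a toothed steel wheel, with the pawl lever on its front right.
- v_seat (a point): On top of the vise's plate (12 mm above the worktop, vise x = 0, y = +98 mm): where the centre of the jar's underside is when the jar is seated in the V. Axes as the vise's.
- jaw: White moving jaw, 85 mm wide (x), top 60 mm above the worktop, sliding along the vise's y; it carries the pad. Origin: on the worktop, below where the pad's face is when the pad is fully out; vise y = +40 mm fully open to +100 mm fully closed. The knob drives it.
- pad: Black sprung pad on the moving jaw, 60 (x) x 8 x 36 (z) mm. Origin: centre of the face that presses the jar, 40 mm above the worktop; axes as the vise's. The face touches a seated jar at vise y = +66 mm. It can sink up to 18 mm into the jaw against a spring of 0.9 N per mm; its vise y is then less than the jaw's by that much.
- knob: Knob: black bar grip 70 mm long (x axis), 18 wide, 28 high. Origin: its centre, 68 mm above the worktop, on its vertical turning axis (vise x = 0, y = -85 mm). Clockwise from above closes the jaw, 18 mm per rad, a click each 0.286 rad (5.1 mm). Pawl in: turns clockwise only, and when let go slips back to the last click. Pawl free: turns both ways, light friction 0.06 Nm.
- lever (a joint): Pawl lever angle, rad: 0 = pawl in (engaged), 0.6 = pawl free; stays where it is left (about 2 N at the post).
- lever_post (a point): Middle of the upright black post (14 mm diameter, 48 to 72 mm above the worktop) on the end of the pawl lever, which turns about a vertical pivot 59 mm from it at vise x = -49, y = -135 mm. With the pawl in, the post is straight in front (vise -x) of the pivot; swinging it to the robot's right (anticlockwise from above) frees the pawl, left to the stop puts it in.
- jar: The jam jar with a gold lid, round, 64 mm diameter, 100 mm tall, 0.3 to 0.6 kg, standing loose right of the vise. Origin: centre of its underside.
- mug: Bystander: dark and white mug, about 82 mm wide, 97 mm high, nearer the robot than the jar. Origin: centre of its underside.
- spice_jar: Bystander: slim spice jar with a pale lid, 44 mm diameter, 109 mm high, right of the jam jar. Origin: centre of its underside.
- tin: Bystander: food tin, 75 mm diameter, 58 mm high, left of the vise. Origin: centre of its underside.
- onion: Bystander: onion, about 79 mm, left of the vise. Origin: its underside.
Not all that is in view belongs to the job. What is shaped like the jar but blue or red is not meant.

How it is judged (in metres and radians):
On the way, in this order (a step that is already met when the one before it is completed fails the run):
1. the pawl is swung free (value of joint lever above 0.4 rad), for 0.2 s.
2. with the pawl still free, the jaws stand at least 6 mm wider than the jar (value of joint lever above 0.4 rad and y of pad in the frame of vise below 0.06 m), for 0.2 s.
3. the jar stands upright on the plate between the open jaws, let go and not yet pressed (z of jar in the frame of vise between 0.008 and 0.016 m and y of jar in the frame of vise between 0.07 and 0.106 m and x of jar in the frame of vise between -0.02 and 0.02 m and angle between jar's own z axis and vertical below 0.1 rad and contact force between the fingers and jar below 0.2 N and contact force between pad and jar below 3 N), for 0.1 s.
At the end, for the whole second after the job is handed in: The jar stands upright (within 0.1 rad) on the plate, in the V (within 12 mm of its seat), pressed by the pad with 4 to 14 N (pad sunk about 4.5 to 15 of its 18 mm), pawl in (lever within 0.1 rad of 0), at rest, with the robot clear (contact force between pad and jar between 4 and 14 N and value of joint lever below 0.1 rad and z of jar in the frame of vise between 0.008 and 0.016 m and y of jar in the frame of vise between 0.086 and 0.106 m and x of jar in the frame of vise between -0.012 and 0.012 m and angle between jar's own z axis and vertical below 0.1 rad and linear speed of jar below 0.01 m/s); the robot touches nothing.
It fails at once if the moving jaw or its pad is pushed by the gripper or arm (over 3 N) (contact force between any of the fingers, the arm and jaw above 3 N).
It fails at once if a bystander is moved more than 30 mm (distance of any of mug, spice_jar, tin, onion from where it was at the start of the episode above 0.03 m).
It also fails if it takes over 72 s, if anything falls off the work surface, if the arm or the gripper's body presses on something with over 40 N, if the wrist force passes 120 N, or if a joint passes its speed limit or range.

## Robot

A 6-joint arm with a two-finger parallel gripper is mounted at the origin on a cart in front of the work surface, level with it; the furniture and walls round the work are solid. World frame = base frame: x ahead of the robot, y to its left, z up, the work surface at z = 0. Lengths are in m, angles in degrees, forces in N, time in s.
With the tool pointing down it reaches from about 0.3 to 0.75 m from the base axis. Payload 8.5 kg.
Tool frame: the origin (TCP) lies on the centre line of the jaws, within the pads' length; the fingertips stand 14 mm ahead of it and the grasp point (between the pads) lies 5 mm behind it; z points along the fingers, x is the direction in which the jaws open and shut, and the axes are right-handed (so a half turn about z gives the same grasp; the last joint's range is limited). The gripper opens to 85 mm and grips with 20 to 120 N. Pads are 22 mm wide; open, the fingers measure 114 mm over their backs; the gripper's body (76 mm by 85 mm) begins 54 mm behind the grasp point. The pads swing forward as they close: fully open they stand 13 mm farther back than shut.
Start: joints at [-79.257, 21.807, 74.336, -0, 83.858, -12.336], TCP at [0.216, -0.506, 0.245] pointing down, gripper open.
Joint ranges: [-178.18, 178.18], [-50.72, 133.34], [12.68, 142.11], [-81.47, 261.47], [9.98, 163.14], [-165.26, 165.26]. Speed limits (degrees/s): [136.94, 136.94, 180, 180, 180, 180].

## Interface

Orientations are given as a 3x3 rotation matrix whose columns are the frame's x, y, z axes.
In Python, from rig import * gives the robot as it stands.
- The arm moves only by the shell command python3 -m crank 'ROWS' [FORCE]. ROWS is JSON, one flat list of numbers, 7 for each row, row after row: the turn, a rotation vector about the world's x, y, z in rad, then the shift along the world's x, y, z in m, then the opening in per cent of the stroke, from 0 (shut) to 100 (fully open). A call has 1 to 20 rows; each row shifts and turns the commanded pose from where the row before left it; what a row does not reach is not made up. A row lasts 1/10 s, in which the tool goes at most 50 mm and 8.59 degrees, less where a joint would pass 70% of its speed; a pose out of reach is approached as far as the arm can. A call is refused whole if a number of a shift passes 0.05 or a number of a turn 0.15, either way. A call with a gripper value outside its range is refused whole. The fingers move at their own pace and stop on an object; FORCE is the grip in N (left out, the last holds). Time passes only in rows, so rows that do not move let the fingers close. It gives the time, the measured TCP pose, the force and the opening at its end, in the units of the state.
- observe(): the state, without advancing time (a new reading comes with each control period).
- get_image(name): name is "scene" or "side" or "wrist"; returns a dict with "frame" (400x640x3 uint8, red, green, blue), "fov_y" (degrees; the focal length in pixels is half the picture's height over the tangent of half this angle, whatever the lens; pixels are square), "cx", "cy" (the principal point, pixels), "world_to_cam" (4x4, takes a point from world to camera coordinates). Camera axes: x right, y up, looking along -z (the intrinsics and any distortion apply to the point x, -y, -z); pixel columns grow to the right and rows downward; lengths in m; the calibration is good to about 2 mm. A picture is of the moment at which its call begins. There is no depth.
- close_job(): hands the job in, once; it reports no verdict.
The state is a dict: "time_s": time; "q": joint angles; "qvel": joint speeds; "joint_efforts": joint torques, N m; "position": TCP position; "tool_rot": TCP orientation; "ft_force": force on the tool from outside, world axes, zero at the start; "wrist_torque": the same for the moment, N m; "grip_width": finger opening in m.
Only numpy, scipy, OpenCV 4.12 (cv2) and the standard library are available. Lean on these libraries where they do the work, as an engineer would, in place of code of your own. Each camera call takes 0.05 s, during which the arm holds its last target. There are 200 camera calls.

## Working session

There is one attempt and no reset: what is moved stays moved. The work goes in short steps, Python scripts to look and compute and a shell command to move; the robot and the scene stay as the last step left them, time stands still between calls to the robot, and variables do not carry over. Pictures are saved under pics/ and viewed, about 8 in all and at most 12, crops included, and the job is handed in when it is done.

```bash
ls; mkdir -p pics; python3 - <<'E'
from rig import *
import cv2,numpy as np
o=observe(); print(o['time_s'],o['position'],np.round(o['tool_rot'],3).tolist(),o['grip_width'])
for n in ['scene','side','wrist']:
    d=get_image(n); cv2.imwrite(f'pics/{n}0.png',d['frame'][:,:,::-1]); print(n,d['fov_y'],d['cx'],d['cy'],np.round(d['world_to_cam'],4).tolist(),[k for k in d])
E
```

```text
pics
0.0 [ 0.21552274 -0.50571593  0.24470157] [[0.392, -0.92, -0.0], [-0.92, -0.392, 0.001], [-0.001, -0.0, -1.0]] 0.08535177893672513
scene 45.8402800162252 318.24974089015194 199.96177002168164 [[-0.7303, -0.6831, -0.003, 0.2876], [0.5154, -0.5539, 0.6539, -0.3727], [-0.4483, 0.476, 0.7566, -1.8585], [0.0, 0.0, 0.0, 1.0]] ['frame', 'fov_y', 'cx', 'cy', 'world_to_cam']
side 52.01346741397387 321.04682299893585 197.14868684934825 [[0.9894, -0.145, 0.0113, -0.5086], [0.0739, 0.5682, 0.8196, -0.0337], [-0.1253, -0.81, 0.5729, -1.5702], [0.0, 0.0, 0.0, 1.0]] ['frame', 'fov_y', 'cx', 'cy', 'world_to_cam']
wrist 70.75301207878306 322.80665031341107 204.85152294960335 [[0.3912, -0.9203, -0.0005, -0.5499], [0.8713, 0.3705, -0.3218, 0.0426], [0.2964, 0.1254, 0.9468, -0.3811], [0.0, 0.0, 0.0, 1.0]] ['frame', 'fov_y', 'cx', 'cy', 'world_to_cam']
```

View pics/scene0.png

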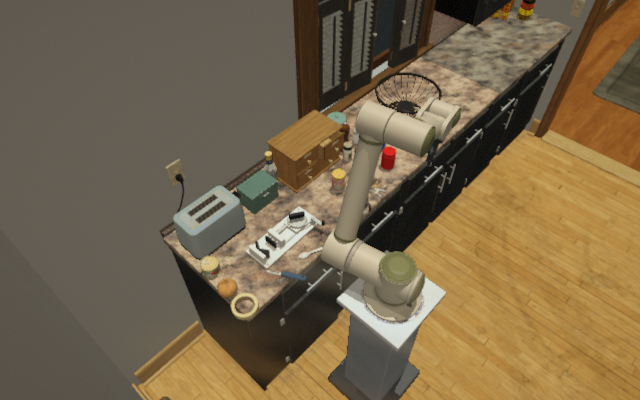

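View pics/side0.png

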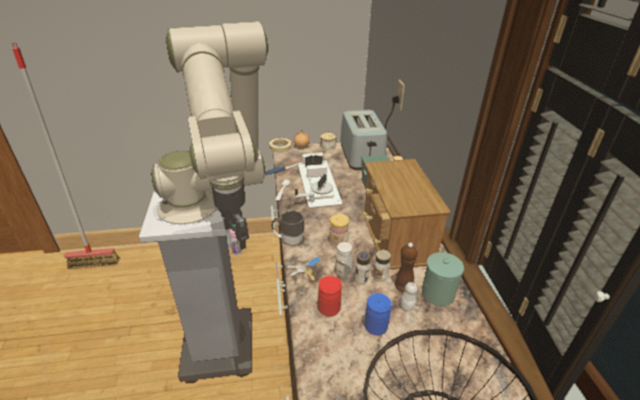

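The scene view shows the vise at about (285,237), with the jar's gold lid at about (338,174). In the side view the vise is at about (320,180), the lid at (340,220) and the mug at (292,228). I'll triangulate these roughly.

```bash
cat > h.py <<'E'
from rig import *
import cv2,numpy as np
def f(d): return 200/np.tan(np.radians(d['fov_y']/2))
def ray(d,u,v):
    M=np.array(d['world_to_cam']);R=M[:3,:3];c=-R.T@M[:3,3]
    r=R.T@np.array([(u-d['cx'])/f(d),-(v-d['cy'])/f(d),-1]);return c,r/np.linalg.norm(r)
def plane(d,u,v,z):
    c,r=ray(d,u,v);return c+r*(z-c[2])/r[2]
def tri(*obs):
    A=np.zeros((3,3));b=np.zeros(3)
    for d,u,v in obs:
        c,r=ray(d,u,v);P=np.eye(3)-np.outer(r,r);A+=P;b+=P@c
    x=np.linalg.solve(A,b)
    return x,[round(float(np.linalg.norm((np.eye(3)-np.outer(r,r))@(x-c))),4) for c,r in (ray(*o) for o in obs)]
def proj(d,p):
    q=np.array(d['world_to_cam'])@np.append(p,1);return np.array([d['cx']+f(d)*q[0]/-q[2],d['cy']-f(d)*q[1]/-q[2]])
import pickle
def snap(n,name):
    d=get_image(n);cv2.imwrite(f'pics/{name}.png',d['frame'][:,:,::-1]);pickle.dump(d,open(f'pics/{name}.pkl','wb'));return d
def load(name): return pickle.load(open(f'pics/{name}.pkl','rb'))
E
python3 - <<'E'
from h import *
s=snap('scene','s1');e=snap('side','e1')
print('jar lid',tri((s,338,174),(e,340,220)),plane(s,338,174,.1),plane(e,340,220,.1))
for n,p in dict(nearleft=(247,256),nearR=(270,268),farR=(322,220),farL=(300,208)).items(): print(n,plane(s,*p,.012))
for n,p in dict(a=(302,155),b=(325,155),c=(341,203),d=(303,203)).items(): print(n,plane(e,*p,.012))
print('mug',plane(e,292,218,.097))
M=np.array(load('s1')['world_to_cam']);
cv2.imwrite('pics/crop1.png',cv2.resize(np.hstack([s['frame'][160:300,220:380],e['frame'][130:270,250:410]]),None,fx=2.5,fy=2.5,interpolation=2)[:,:,::-1])
E
```

```text
jar lid (array([ 0.5338945 , -0.28057808,  0.09433409]), [0.0015, 0.0015]) [ 0.52868353 -0.27612786  0.1       ] [ 0.53384533 -0.2866242   0.1       ]
nearleft [0.54647642 0.27020477 0.012     ]
nearR [0.43360574 0.24516793 0.012     ]
farR [ 0.44793447 -0.08216844  0.012     ]
farL [ 0.56752278 -0.06518998  0.012     ]
a [0.47253477 0.32115799 0.012     ]
b [0.57739266 0.30796926 0.012     ]
c [ 0.58073155 -0.07319353  0.012     ]
d [ 0.43588865 -0.05429101  0.012     ]
mug [ 0.37875996 -0.25152259  0.097     ]
```

View pics/crop1.png

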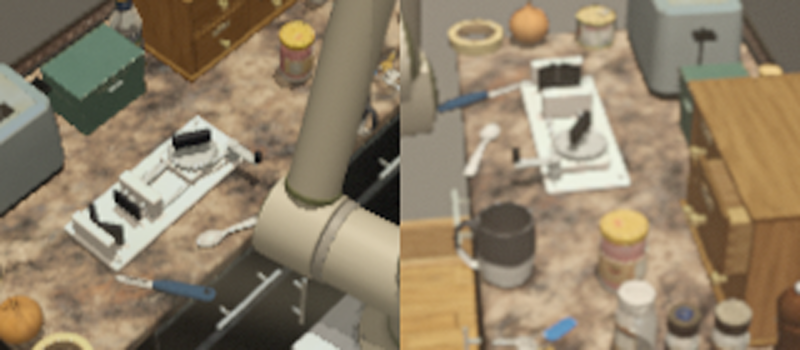

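The crop shows the vise running from the V at the left end (crop 105,220) to the knob at the right end (190,140), with the pawl post at (257,157). The jar stands clear of the mug and the spice jar. Next I'll move the wrist camera over the vise.

```bash
python3 -m crank '[0,0,-0.04,0.02,0.05,0,100, 0,0,-0.04,0.02,0.05,0,100, 0,0,-0.04,0.02,0.05,0,100, 0,0,-0.04,0.02,0.05,0,100, 0,0,-0.04,0.02,0.05,0,100, 0,0,-0.04,0.02,0.05,0,100, 0,0,-0.04,0.02,0.05,0,100, 0,0,-0.04,0.02,0.05,0,100, 0,0,-0.04,0.02,0.05,0,100, 0,0,-0.04,0.02,0.05,0,60, 0,0,0,0,0,0,40, 0,0,0,0,0,0,40]'; python3 - <<'E'
from h import *
snap('wrist','w1');snap('side','e2');snap('scene','s2')
E
```

```text
time_s: 1.45
position: [0.4014, -0.0408, 0.2453]
tool_rot: [[0.006, -1.0, -0.0], [-1.0, -0.006, -0.0], [0.0, 0.0, -1.0]]
ft_force: [-0.2, -0.2, 0.2]
grip_width: 0.0436
```

View pics/w1.png

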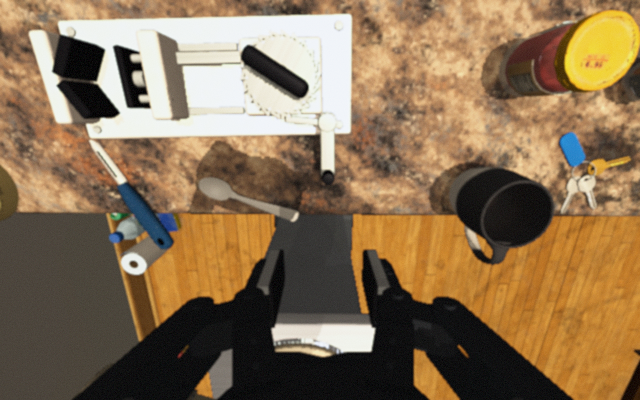

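Wrist view: image left is +y and up is +x. The plate corners are near (57,20), (352,13), (352,134) and (70,137). The knob bar runs from (247,52) to (303,90), the post top is at (327,177), the jaw spans columns 140–185, and the pad is at about 115–135. The jar lid is at (601,51). I'll measure from here.

```bash
python3 - <<'E'
from h import *
w=load('w1');
c=[plane(w,u,v,.012) for u,v in [(57,20),(352,13),(352,134),(70,137)]]
for p in c: print(p[:2].round(4))
print('edge lengths',np.linalg.norm(c[0]-c[1]),np.linalg.norm(c[1]-c[2]))
g=cv2.cvtColor(w['frame'],cv2.COLOR_RGB2GRAY)
def blob(x0,y0,x1,y1,t=50):
    m=(g[y0:y1,x0:x1]<t).astype('uint8');n,l,s,ce=cv2.connectedComponentsWithStats(m)
    i=1+s[1:,4].argmax();pts=np.argwhere(l==i)[:,::-1]+[x0,y0]
    return cv2.minAreaRect(pts.astype('float32')),s[i]+[x0,y0,0,0,0]
k=blob(235,35,320,105);print('knob',k)
(b,s_,a)=k[0];bp=cv2.boxPoints(k[0])
for z in(.082,): 
    P=[plane(w,*q,z) for q in bp];print(plane(w,*b,z),[np.linalg.norm(P[i]-P[i-1]).round(4) for i in range(4)],[np.degrees(np.arctan2(*(P[i]-P[i-1])[1::-1])).round(1) for i in range(4)])
print('post',blob(315,165,340,190,60),plane(w,327,177,.072))
print('pad',blob(105,40,150,115,60))
hsv=cv2.cvtColor(w['frame'],cv2.COLOR_RGB2HSV);m=cv2.inRange(hsv,(20,150,120),(34,255,255));m[110:]=0
n,l,s,ce=cv2.connectedComponentsWithStats(m);i=1+s[1:,4].argmax();print('lid',s[i],ce[i],plane(w,*ce[i],.1))
# vise frame estimate: right edge midpoint and long edges
ed=(c[0]-c[1])+0*(c[3]-c[2]);yaw=np.degrees(np.arctan2(-ed[0],ed[1]));print('yaw far',yaw)
x=c[1]-c[2];print('yaw right',np.degrees(np.arctan2(x[1],x[0])))
E
```

```text
[0.5754 0.2544]
[ 0.584  -0.0731]
[ 0.454  -0.0781]
[0.4484 0.2759]
edge lengths 0.32760536063182655 0.13010258388362375
knob (((274.0020751953125, 71.7599868774414), (75.13728332519531, 17.825275421142578), 33.231712341308594), array([ 242,   46,   66,   51, 1263]))
[0.51650602 0.00502936 0.082     ] [np.float64(0.068), np.float64(0.016), np.float64(0.067), np.float64(0.0165)] [np.float64(58.4), np.float64(-39.3), np.float64(-121.1), np.float64(144.4)]
post (((327.0, 177.0), (24.0, 24.0), 90.0), array([315, 165,  25,  25, 346])) [ 0.41275709 -0.04629842  0.072     ]
pad (((131.8651580810547, 76.41573333740234), (66.85823059082031, 22.036231994628906), 77.00537872314453), array([114,  46,  36,  62, 946]))
lid [ 564   10   76   81 4299] [601.2756455   49.29309142] [ 0.53380783 -0.2827463   0.1       ]
yaw far 1.4969811209520247
yaw right 2.223853372091505
```

The knob (0.5165, 0.005) and the post (about 0.412, -0.048) match a vise frame with its centre at (0.5135, 0.089) and a yaw of about 1.9°. I'll descend over the post with the fingers straddling it, then take a second view for heights.

```bash
python3 -m crank '[0,0,0.027,0.010,-0.007,-0.04,40, 0,0,0,0,0,-0.04,40, 0,0,0,0,0,-0.02,40,0,0,0,0,0,0,40,0,0,0,0,0,0,40]'; python3 - <<'E'
from h import *
w=load('w1');d=snap('wrist','w2')
for n,u,v in [('padtop',115,76)]: print(plane(w,u,v,.058))
print('pred post',proj(d,[.411,-.048,.072]),'knob',proj(d,[.5165,.005,.082]))
E
```

```text
time_s: 2.1
position: [0.4115, -0.0499, 0.146]
tool_rot: [[0.028, -1.0, 0.0], [-1.0, -0.028, -0.0], [0.0, -0.0, -1.0]]
ft_force: [-0.2, 0.2, -0.2]
grip_width: 0.0339
[0.51434861 0.17225609 0.058     ]
pred post [319.39307827 221.06151748] knob [237.95999896  67.63192722]
```

View pics/w2.png

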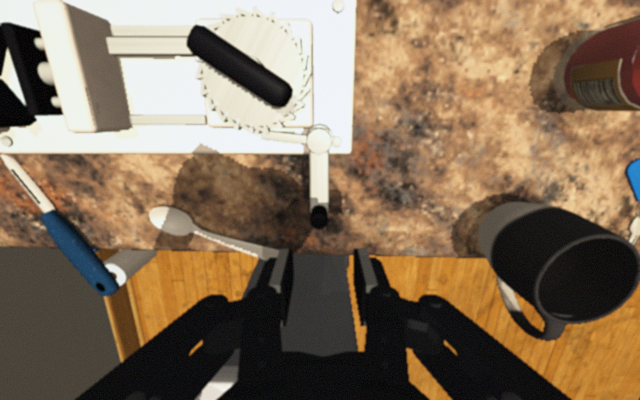

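The post top shows at (319,213) and the knob bar is centred near (239,65). I'll triangulate both with w1.

```bash
python3 - <<'E'
from h import *
w=load('w1');d=load('w2')
print('post',tri((w,327,177),(d,319,213)),plane(d,319,213,.072))
g=cv2.cvtColor(d['frame'],cv2.COLOR_RGB2GRAY)[20:115,180:300]
n,l,s,ce=cv2.connectedComponentsWithStats((g<50).astype('uint8'));i=1+s[1:,4].argmax();r=cv2.minAreaRect((np.argwhere(l==i)[:,::-1]+[180,20]).astype('float32'));print(r)
print('knob',tri((w,274,71.8),(d,*r[0])))
E
```

```text
post (array([ 0.40431953, -0.04717912,  0.03599524]), [0.0002, 0.0002]) [ 0.41767863 -0.04754355  0.072     ]
((238.7673797607422, 66.63789367675781), (118.31149291992188, 28.299388885498047), 32.774871826171875)
knob (array([0.51732133, 0.00574427, 0.07734316]), [0.0003, 0.0003])
```

Knob height triangulates to 77 mm (part side, part top), which fits the stated 82 mm top. The post x of about 0.413 agrees with the vise geometry; its height from this short baseline is unreliable, but a straddle tolerates that. Next: descend, then push right.

```bash
python3 -m crank '[0,0,0,0.002,0.002,-0.03,40, 0,0,0,0,0,-0.03,40, 0,0,0,0,0,-0.024,40, 0,0,0,0,0,0,28,0,0,0,0,0,0,28]'; python3 -m crank '[0,0,0,0.001,-0.008,0,28, 0,0,0,0.001,-0.008,0,28, 0,0,0,0.002,-0.008,0,28, 0,0,0,0.003,-0.008,0,28, 0,0,0,0.003,-0.008,0,28, 0,0,0,0,-0.003,0,28,0,0,0,0,0,0,28,0,0,0,0,0,0,28]'; python3 - <<'E'
from h import *
d=snap('wrist','w3')
E
```

```text
time_s: 2.65
position: [0.414, -0.0472, 0.0625]
tool_rot: [[0.03, -1.0, 0.002], [-1.0, -0.03, -0.001], [0.001, -0.002, -1.0]]
ft_force: [0.1, 1.0, 1.3]
grip_width: 0.0238
time_s: 3.45
position: [0.4227, -0.0857, 0.0612]
tool_rot: [[0.027, -1.0, -0.001], [-1.0, -0.027, 0.009], [-0.009, 0.001, -1.0]]
ft_force: [6.7, 34.7, 8.6]
grip_width: 0.0241
```

View pics/w3.png

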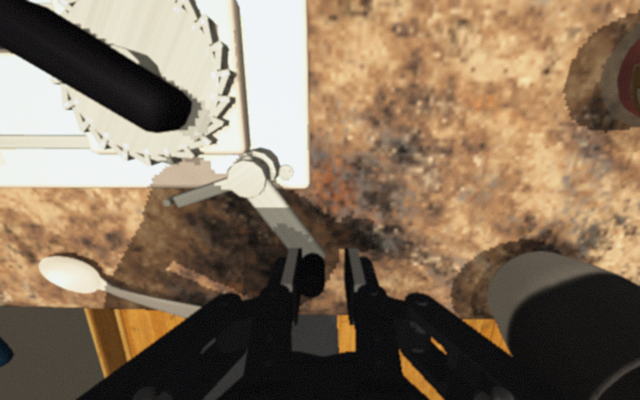

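The lever is swung out to its stop: the pivot shows at (250,172) and the post at (312,272), about 0.56 rad. I'll back off, lift, and check joint 6 before going to the knob.

```bash
python3 -m crank '[0,0,0,0,0.010,0,28, 0,0,0,0,0,0.03,28, 0,0,0,0,0,0.03,50]'; python3 - <<'E'
from h import *
o=observe();print(o['q'],o['position'],o['ft_force'])
E
```

```text
time_s: 3.8
position: [0.4234, -0.0801, 0.1219]
tool_rot: [[0.03, -1.0, -0.001], [-1.0, -0.03, 0.0], [-0.0, 0.001, -1.0]]
ft_force: [-0.2, -0.5, 0.1]
grip_width: 0.0371
[-2.65219728e+01  1.87008126e+01  1.03352565e+02 -3.47871769e-02
  5.80119199e+01  6.17704954e+01] [ 0.42337234 -0.0801089   0.12187357] [-0.1743052  -0.54853201  0.11986487]
```

```bash
python3 -m crank '[0,0,0.125,0.031,0.0285,0,50, 0,0,0.125,0.031,0.0285,0,50, 0,0,0.125,0.0316,0.0286,0,50, 0,0,0.125,0,0,0,50, 0,0,0.125,0,0,0,50, 0,0,0.125,0,0,0,50, 0,0,0.125,0,0,0,50, 0,0,0.12,0,0,0,50, 0,0,0,0,0,-0.023,50, 0,0,0,0,0,-0.023,50, 0,0,0,0,0,0,50,0,0,0,0,0,0,50]'; python3 -m crank '[0,0,0,0,0,0,0,0,0,0,0,0,0,0,0,0,0,0,0,0,0,0,0,0,0,0,0,0,0,0,0,0,0,0,0]' 40; python3 - <<'E'
from h import *
snap('wrist','w4');print(observe()['q'])
E
```

```text
time_s: 5.0
position: [0.5173, 0.0054, 0.0757]
tool_rot: [[0.854, -0.519, 0.0], [-0.519, -0.854, -0.0], [0.0, 0.0, -1.0]]
ft_force: [-0.9, -0.1, -0.4]
grip_width: 0.043
time_s: 5.5
position: [0.5177, 0.0055, 0.0765]
tool_rot: [[0.855, -0.519, 0.003], [-0.519, -0.855, -0.001], [0.003, -0.001, -1.0]]
ft_force: [0.7, -2.0, 5.7]
grip_width: 0.0172
[-1.24974502e+01  2.95816396e+01  9.33614970e+01 -2.04835994e-02
  5.68928473e+01  1.87973101e+01]
```

The knob is gripped, with the opening at 17 mm. Turning it anticlockwise by 1.85 rad.

```bash
python3 -m crank '[0,0,0.125,0,0,0,0,0,0,0.125,0,0,0,0,0,0,0.125,0,0,0,0,0,0,0.125,0,0,0,0,0,0,0.125,0,0,0,0,0,0,0.125,0,0,0,0,0,0,0.125,0,0,0,0,0,0,0.125,0,0,0,0,0,0,0.125,0,0,0,0,0,0,0.125,0,0,0,0,0,0,0.125,0,0,0,0,0,0,0.125,0,0,0,0,0,0,0.125,0,0,0,0,0,0,0.125,0,0,0,0,0,0,0.1,0,0,0,0,0,0,0,0,0,0,0]'; python3 -m crank '[0,0,0,0,0,0,55,0,0,0,0,0,0,55,0,0,0,0,0,0,55,0,0,0,0,0,0.04,55,0,0,0,0,0,0.04,55,0,0,0,0,0,0.04,55,0,0,0,0,0,0.04,55,0,0,0,0,0,0,55]';  python3 - <<'E'
from h import *
snap('wrist','w5');snap('side','e5');snap('scene','s5');o=observe();print(o['q'],o['tool_rot'])
E
```

```text
time_s: 7.15
position: [0.519, 0.006, 0.0766]
tool_rot: [[0.261, 0.965, 0.006], [0.965, -0.261, -0.0], [0.002, 0.006, -1.0]]
ft_force: [6.9, 3.2, 2.8]
grip_width: 0.0173
time_s: 7.95
position: [0.5184, 0.0056, 0.2403]
tool_rot: [[0.264, 0.965, 0.009], [0.965, -0.264, -0.002], [0.0, 0.01, -1.0]]
ft_force: [-0.8, 0.4, -1.3]
grip_width: 0.0469
[-1.24922721e+01  1.89667476e+01  8.06504855e+01 -3.77727466e-03
  8.04845181e+01 -8.71965356e+01] [[ 2.63790575e-01  9.64578394e-01 -1.74791160e-03]
 [ 9.64579965e-01 -2.63790423e-01  3.20659902e-04]
 [-1.51780727e-04 -1.77058757e-03 -9.99998421e-01]]
```

View pics/w5.png

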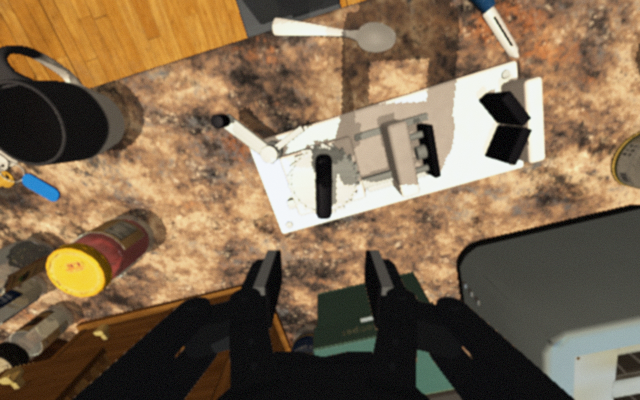

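The jaw is now well open: the pad face is near (438,148) and the V near (505,128). The lever is still out, with the post at (219,120). The jar lid is at (78,272). Measuring these.

```bash
python3 - <<'E'
from h import *
d=load('w5');w=load('w1');psi=np.radians(1.9);C=np.array([.5135,.0893]);R=np.array([[np.cos(psi),-np.sin(psi)],[np.sin(psi),np.cos(psi)]])
V=lambda p:(R.T@(p[:2]-C)).round(4)
for n,q,z in [('pad corners top',(432,124),.058),('pad',(440,174),.058),('plate c',(289,234),.012),('plate c2',(252,148),.012),('plate c3',(515,63),.012),('post',(219,121),.072),('V tip near',(481,97),.06),('V tip far',(519,164),.06),('knob',(323,185),.082)]: print(n,V(plane(d,*q,z)))
hsv=cv2.cvtColor(d['frame'],cv2.COLOR_RGB2HSV);m=cv2.inRange(hsv,(20,150,120),(34,255,255));m[:220]=0;m[310:]=0;m[:,130:]=0
n,l,s,ce=cv2.connectedComponentsWithStats(m);i=1+s[1:,4].argmax();r=cv2.minEnclosingCircle(np.argwhere(l==i)[:,::-1].astype('float32'));print('lid',s[i],ce[i],r,plane(d,*ce[i],.1),tri((d,*ce[i]),(w,601.3,49.3)))
print('seat',C+R@[0,.092],'knob->v')
e=load('e5')
print('spice side',plane(e,344,246,.109))
E
```

```text
pad corners top [-0.0277  0.0457]
pad [0.0288 0.0449]
plate c [ 0.0674 -0.1547]
plate c2 [-0.0582 -0.1594]
plate c3 [-0.0586  0.1634]
post [-0.0968 -0.1644]
V tip near [-0.0396  0.0976]
V tip far [0.0428 0.1295]
knob [-0.0042 -0.0829]
lid [  45  247   61   50 2136] [ 75.24906367 271.98174157] ((75.5, 272.5), 31.567487716674805) [ 0.53075787 -0.28255249  0.1       ] (array([ 0.53433502, -0.29053268,  0.09220281]), [0.0012, 0.0012])
seat [0.51044972 0.18124942] knob->v
spice side [ 0.52029742 -0.42357067  0.109     ]
```

The pad is at y ≈ 45 mm, so the jaws are wide open, and the lever is at about 0.52 rad or more. Next: above the jar for a close look, while checking the toaster and box clearances.

```bash
python3 -m crank '[0,0,0,0.003,-0.048,0,100,0,0,0,0.003,-0.048,0,100,0,0,0,0.003,-0.048,0,100,0,0,0,0.003,-0.048,0,100,0,0,0,0.003,-0.048,0,100,0,0,0,0,-0.048,0,100,0,0,0,0,0,0,100,0,0,0,0,0,0,100]'; python3 - <<'E'
from h import *
d=snap('wrist','w6');e=load('w5')
print(proj(d,[.533,-.283,.1]),'toaster',[plane(e,*q,z).round(3) for q in [(462,250),(640,205)] for z in (.18,)],'box',plane(load('e2'),368,228,0))
hsv=cv2.cvtColor(d['frame'],cv2.COLOR_RGB2HSV);m=cv2.inRange(hsv,(20,150,120),(34,255,255))
n,l,s,ce=cv2.connectedComponentsWithStats(m);i=1+s[1:,4].argmax();print('lid',s[i],ce[i],plane(d,*ce[i],.1),tri((d,*ce[i]),(load('w1'),601.3,49.3)))
pts=np.argwhere(l==i)[:,::-1];P=np.array([plane(d,*p,.1)[:2] for p in pts[::5]]);print('lid extents',P.min(0),P.max(0))
E
```

```text
time_s: 8.9
position: [0.5312, -0.2827, 0.2331]
tool_rot: [[0.265, 0.964, -0.003], [0.964, -0.265, 0.003], [0.002, -0.004, -1.0]]
ft_force: [-0.3, 0.6, -0.7]
grip_width: 0.0851
[323.94983139 201.5441113 ] toaster [array([0.563, 0.101, 0.18 ]), array([0.56 , 0.227, 0.18 ])] box [ 6.52226535e-01 -2.20691748e-01  1.11022302e-16]
lid [ 292  186   63   45 1596] [322.61842105 208.89974937] [ 0.54001977 -0.28629544  0.1       ] (array([ 0.5372687 , -0.28576833,  0.09831713]), [0.0032, 0.0032])
lid extents [ 0.51374695 -0.31455903] [ 0.56282668 -0.25326978]
```

View pics/w6.png

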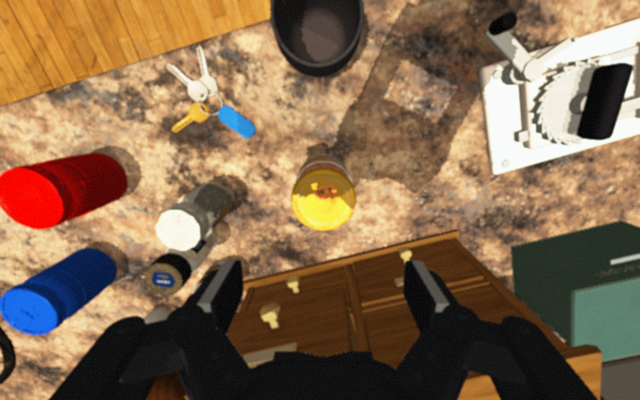

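The lid is a circle centred near (324,199), and (0.533,-0.283,0.1) projects to (324,201), so they agree. The drawers are clear of the fingers. Descend, grip, and lift a little.

```bash
python3 -m crank '[0,0,0,0.001,0,-0.045,100,0,0,0,0,0,-0.045,100,0,0,0,0,0,-0.045,100,0,0,0,0,0,-0.03,100,0,0,0,0,0,0,100,0,0,0,0,0,0,60,0,0,0,0,0,0,60,0,0,0,0,0,0,60,0,0,0,0,0,0,50,0,0,0,0,0,0,50]' 40; python3 -m crank '[0,0,0,0,0,0.02,50,0,0,0,0,0,0.05,50,0,0,0,0,0,0.05,50,0,0,0,0,0,0,50]'; python3 - <<'E'
from h import *
print(observe()['q'])
snap('side','e7');snap('scene','s7')
E
```

```text
time_s: 9.95
position: [0.5339, -0.2825, 0.0726]
tool_rot: [[0.264, 0.965, 0.004], [0.965, -0.264, -0.002], [-0.001, 0.004, -1.0]]
ft_force: [0.7, 0.8, 6.9]
grip_width: 0.0638
time_s: 10.35
position: [0.5348, -0.2834, 0.1979]
tool_rot: [[0.263, 0.965, 0.01], [0.965, -0.263, -0.008], [-0.005, 0.012, -1.0]]
ft_force: [0.6, -0.7, -3.9]
grip_width: 0.0638
[-3.91148613e+01  2.90517993e+01  7.02392583e+01  3.17596011e-03
  7.99371380e+01 -1.13846521e+02]
```

The jar is held (about 4 N of weight, opening 63.8 mm). I'll check the toaster's position before choosing the placing yaw.

```bash
python3 - <<'E'
from h import *
s=load('s1');e=load('e1')
print('toaster base corners scene',[plane(s,u,v,0).round(3) for u,v in [(244,232),(193,254)]],'side',[plane(e,u,v,0).round(3) for u,v in [(346,165),(386,165)]])
a=load('s7')['frame'][150:290,180:380];b=load('e7')['frame'][90:290,240:440]
a=cv2.resize(a,(400,280));b=cv2.resize(b,(400,400))
cv2.imwrite('pics/c7.png',np.hstack([np.vstack([a,np.zeros((120,400,3),'uint8')]),b])[:,:,::-1])
E
```

```text
toaster base corners scene [array([0.658, 0.192, 0.   ]), array([0.727, 0.414, 0.   ])] side [array([0.66 , 0.227, 0.   ]), array([0.839, 0.204, 0.   ])]
```

View pics/c7.png

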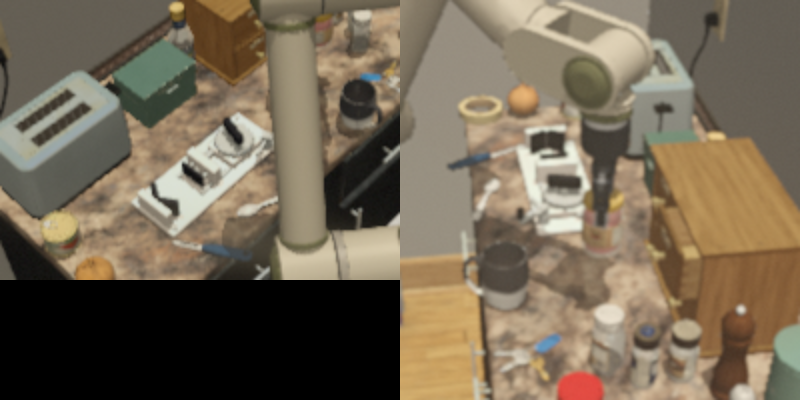

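Crops: the jar hangs in the gripper at right (600,220). The toaster's near edge at x≈0.65 leaves room for yaw≈2°. Carry the jar over the vise.

```bash
python3 -m crank '[0,0,-0.127,-0.0024,0.046,0,50,0,0,-0.127,-0.0024,0.046,0,50,0,0,-0.127,-0.0024,0.046,0,50,0,0,-0.127,-0.0024,0.046,0,50,0,0,-0.127,-0.0024,0.046,0,50,0,0,-0.127,-0.0024,0.046,0,50,0,0,-0.127,-0.0024,0.046,0,50,0,0,-0.127,-0.0024,0.046,0,50,0,0,-0.127,-0.0024,0.046,0,50,0,0,-0.127,-0.0024,0.046,0,50,0,0,0,0,0,0,50,0,0,0,0,0,0,50]'; python3 - <<'E'
from h import *
d=snap('wrist','w8');s=snap('side','e8');a=snap('scene','s8');print(observe()['position'])
b=cv2.resize(s['frame'][90:230,250:400],None,fx=2.5,fy=2.5)
a=cv2.resize(d['frame'],(400,250))
b=cv2.resize(b,(400,373));cv2.imwrite('pics/c8.png',np.hstack([np.vstack([a,np.zeros((123,400,3),'uint8')]),b])[:,:,::-1])
E
```

```text
time_s: 11.65
position: [0.5077, 0.1785, 0.1883]
tool_rot: [[0.999, 0.037, -0.004], [0.037, -0.999, -0.001], [-0.004, 0.001, -1.0]]
ft_force: [-0.0, -1.0, -5.4]
grip_width: 0.0639
[0.50867106 0.17678037 0.18941146]
```

View pics/c8.png

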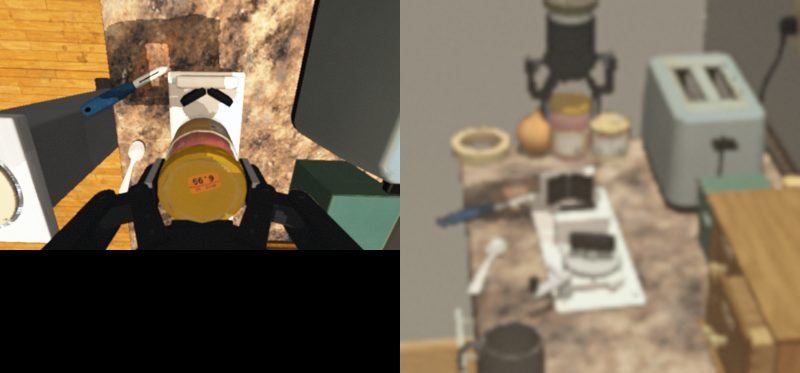

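The jar is upright above the bay. In the wrist view the V apex is near full-resolution (333,149) and the plate's +y edge is on row ~116. Checking the vise frame against these.

```bash
python3 - <<'E'
from h import *
d=load('w8');psi=np.radians(1.9);C=np.array([.5135,.0893]);R=np.array([[np.cos(psi),-np.sin(psi)],[np.sin(psi),np.cos(psi)]])
V=lambda p:(R.T@(p[:2]-C)).round(4)
print('apex',V(plane(d,333,149,.06)),'tips',V(plane(d,288,168,.06)),V(plane(d,371,165,.06)),'edge',V(plane(d,272,116,.012)),V(plane(d,389,117,.012)))
print('jar axis TCP now',V(np.array([.5087,.1768])))
E
```

```text
apex [0.0047 0.1372] tips [-0.0367  0.1196] [0.0399 0.1227] edge [-0.0575  0.1644] [0.0637 0.1638]
jar axis TCP now [-0.0019  0.0876]
```

The frame holds: the edge reads 0.164 against 0.165, with x about 3 mm off. I'll shift +3 mm in x and lower the jar.

```bash
python3 -m crank '[0,0,0,0.003,0,-0.04,50,0,0,0,0,0,-0.04,50,0,0,0,0,0,-0.015,50,0,0,0,0,0,0,50,0,0,0,0,0,0,50]'; python3 -m crank '[0,0,0,0,0,-0.004,50,0,0,0,0,0,-0.002,50,0,0,0,0,0,0,50,0,0,0,0,0,0,50]'
```

```text
time_s: 12.3
position: [0.5125, 0.1771, 0.0959]
tool_rot: [[0.999, 0.033, 0.001], [0.033, -0.999, 0.0], [0.001, -0.0, -1.0]]
ft_force: [-0.4, 0.0, -4.6]
grip_width: 0.0639
time_s: 12.7
position: [0.512, 0.1779, 0.0897]
tool_rot: [[0.999, 0.034, 0.001], [0.034, -0.999, 0.0], [0.001, -0.0, -1.0]]
ft_force: [-0.2, 0.2, -5.3]
grip_width: 0.0638
```

```bash
python3 -m crank '[0,0,0,0,0,-0.002,50,0,0,0,0,0,-0.002,50,0,0,0,0,0,0,50,0,0,0,0,0,0,50]';python3 -m crank '[0,0,0,0,0,-0.001,50,0,0,0,0,0,-0.001,50,0,0,0,0,0,0,50,0,0,0,0,0,0,50]'
```

```text
time_s: 13.1
position: [0.5119, 0.1779, 0.0853]
tool_rot: [[0.999, 0.034, -0.0], [0.034, -0.999, -0.0], [-0.0, 0.0, -1.0]]
ft_force: [1.2, -0.1, -5.0]
grip_width: 0.0641
time_s: 13.5
position: [0.512, 0.1781, 0.0846]
tool_rot: [[0.999, 0.034, 0.001], [0.034, -0.999, 0.0], [0.001, -0.0, -1.0]]
ft_force: [-4.8, 1.1, 8.1]
grip_width: 0.0638
```

It has touched down at the expected height (z 0.0846, +8 N). Release and lift.

```bash
python3 -m crank '[0,0,0,0,0,0,75,0,0,0,0,0,0,85,0,0,0,0,0,0,100,0,0,0,0,0,0,100,0,0,0,0,0,0,100,0,0,0,0,0,0.01,100,0,0,0,0,0,0.04,100,0,0,0,0,0,0.05,100,0,0,0,0,0,0,100,0,0,0,0,0,0,100]'; python3 - <<'E'
from h import *
d=snap('wrist','w9');s=snap('side','e9')
print('lid pred',proj(d,[.512,.178,.112]),proj(d,[.544,.178,.112]))
b=cv2.resize(s['frame'][120:220,280:360],(400,500),interpolation=2)
a=cv2.resize(d['frame'],(400,250));cv2.imwrite('pics/c9.png',np.hstack([np.vstack([a,np.zeros((250,400,3),'uint8')]),b])[:,:,::-1])
E
```

```text
time_s: 14.5
position: [0.5122, 0.1779, 0.1847]
tool_rot: [[0.999, 0.034, 0.003], [0.034, -0.999, 0.0], [0.003, -0.0, -1.0]]
ft_force: [-0.3, 0.7, -0.0]
grip_width: 0.0853
lid pred [323.62482761 221.09211455] [364.89168531 222.32109131]
```

View pics/c9.png

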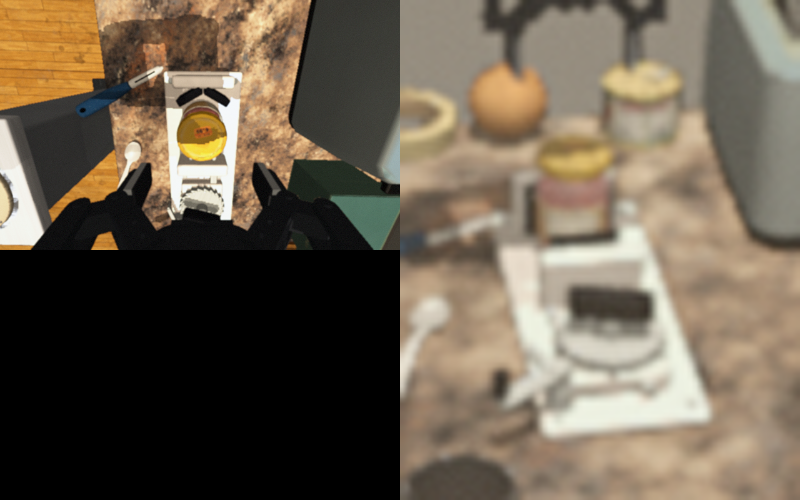

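The jar stands upright in the bay, let go: its lid is at full-resolution (325,218) against (324,221) predicted. Pawl next: over to the post, lower and straddle it.

```bash
python3 -m crank '[0,0,-0.131,-0.0148,-0.043,0,60,0,0,-0.131,-0.0148,-0.043,0,60,0,0,-0.131,-0.0148,-0.043,0,60,0,0,-0.131,-0.0148,-0.043,0,40,0,0,-0.131,-0.0148,-0.043,0,40,0,0,-0.131,-0.0148,-0.043,0,40,0,0,-0.131,0,0,0,40,0,0,-0.131,0,0,0,40,0,0,-0.131,0,0,0,40,0,0,-0.131,0,0,0,40,0,0,-0.131,0,0,0,40,0,0,-0.133,0,0,0,40,0,0,0,0,0,-0.04,40,0,0,0,0,0,0,40]'; python3 - <<'E'
from h import *
d=snap('wrist','w10');print(proj(d,[.4225,-.0805,.072]))
g=cv2.cvtColor(d['frame'],cv2.COLOR_RGB2GRAY);cv2.imwrite('pics/c10.png',d['frame'][100:330,180:480,::-1])
E
```

```text
time_s: 16.0
position: [0.4208, -0.0791, 0.1398]
tool_rot: [[0.031, -0.999, -0.008], [-1.0, -0.031, 0.004], [-0.004, 0.008, -1.0]]
ft_force: [-0.2, -0.4, 0.3]
grip_width: 0.0343
[324.17262018 220.82851647]
```

View pics/c10.png

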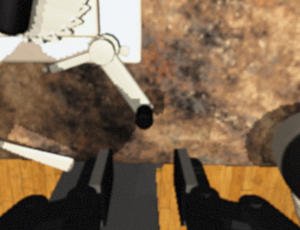

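The post shows at (325,214), between the fingers as predicted. Descend, push left to the stop, back off, lift. That was my last picture, so from here I check with numbers only.

```bash
python3 -m crank '[0,0,0,0.002,-0.001,-0.04,40,0,0,0,0,0,-0.04,40,0,0,0,0,0,0,28,0,0,0,0,0,0,28,0,0,0,0,0,0,28]'; python3 -m crank '[0,0,0,-0.003,0.008,0,28,0,0,0,-0.003,0.008,0,28,0,0,0,-0.002,0.008,0,28,0,0,0,-0.002,0.008,0,28,0,0,0,0,0.006,0,28,0,0,0,0,0.003,0,28,0,0,0,0,0,0,28,0,0,0,0,0,0,28]'
```

```text
time_s: 16.55
position: [0.4258, -0.0815, 0.065]
tool_rot: [[0.031, -1.0, 0.002], [-1.0, -0.031, -0.001], [0.001, -0.002, -1.0]]
ft_force: [-0.5, 0.5, 0.2]
grip_width: 0.0238
time_s: 17.35
position: [0.4149, -0.0409, 0.0635]
tool_rot: [[0.032, -0.999, -0.001], [-0.999, -0.032, -0.002], [0.002, 0.001, -1.0]]
ft_force: [-6.3, -12.8, 3.7]
grip_width: 0.0236
```

The pawl is against its stop (−13 N). Back off, lift, and check the post position from above by mask.

```bash
python3 -m crank '[0,0,0,0,-0.006,0,28,0,0,0,0,0,0.03,28,0,0,0,0,0,0.05,28,0,0,0,0,0,0,28,0,0,0,0,0,0,28]'; python3 - <<'E'
from h import *
d=snap('wrist','w11')
for a in(0,.1,.2,.56):
  q=[.5155-.049+.0045-.059*np.cos(a),.0893-.135-.0016-.059*np.sin(a)-.001,.072];print(a,np.round(q,3),proj(d,q).round(1))
g=cv2.cvtColor(d['frame'],cv2.COLOR_RGB2GRAY);x0,y0=270,160;m=(g[y0:245,x0:370]<45).astype('uint8')
n,l,s,ce=cv2.connectedComponentsWithStats(m)
for i in range(1,n):
  if s[i][4]>80: print(s[i]+[x0,y0,0,0,0],ce[i]+[x0,y0])
E
```

```text
time_s: 17.85
position: [0.4155, -0.0459, 0.144]
tool_rot: [[0.031, -1.0, 0.002], [-1.0, -0.031, -0.0], [0.0, -0.002, -1.0]]
ft_force: [-0.2, -0.8, -0.4]
grip_width: 0.024
0 [ 0.412 -0.048  0.072] [324.7 226. ]
0.1 [ 0.412 -0.054  0.072] [332.3 225.8]
0.2 [ 0.413 -0.06   0.072] [339.9 225. ]
0.56 [ 0.421 -0.08   0.072] [366.  216.2]
[ 270  167   73   78 1883] [301.73446628 214.0701009 ]
```

The mask merges with the shadow. The start view w2 was taken from almost the same pose with the pawl in, so I'll compare the post there against this one.

```bash
python3 - <<'E'
from h import *
a=load('w2');d=load('w11')
t=a['frame'][195:232,300:338];r=cv2.matchTemplate(d['frame'][150:280,260:420],t,cv2.TM_CCOEFF_NORMED);_,v,_,p=cv2.minMaxLoc(r)
u=np.array([p[0]+260+19,p[1]+150+18]);print('score',v,'post now px',u)
print('world before',plane(a,319,213,.06),'now',plane(d,*u,.06))
# lever arm: template incl. pivot
t=a['frame'][120:232,295:343];r=cv2.matchTemplate(d['frame'][100:280,250:420],t,cv2.TM_CCOEFF_NORMED);print(cv2.minMaxLoc(r))
E
```

```text
score 0.9476500749588013 post now px [323 218]
world before [ 0.41321224 -0.04750411  0.06      ] now [ 0.41389786 -0.04693752  0.06      ]
(-0.5287120938301086, 0.9863290190696716, (119, 39), (50, 25))
```

The post is back at its start place within 1 mm, so the pawl is in. Now the knob: turn to yaw 74.8°, descend, grip.

```bash
python3 -m crank '[0,0,0.142,0.034,0.017,0,40,0,0,0.142,0.034,0.017,0,50,0,0,0.142,0.0345,0.0175,0,50,0,0,0.142,0,0,0,50,0,0,0.142,0,0,0,50,0,0,0.142,0,0,0,50,0,0,0.142,0,0,0,50,0,0,0.142,0,0,0,50,0,0,0.142,0,0,0,50,0,0,0.142,0,0,0,50,0,0,0.142,0,0,0,50,0,0,0.142,0,0,0,50,0,0,0.142,0,0,0,50,0,0,0.142,0,0,0,50,0,0,0.142,0,0,0,50,0,0,0.142,0,0,0,50,0,0,0.142,0,0,0,50,0,0,0.142,0,0,0,50,0,0,0.142,0,0,0,50,0,0,0.142,0,0,0,50]'; python3 -m crank '[0,0,0,0,0,0,50,0,0,0,0,0,0,50]'; python3 - <<'E'
from h import *
d=snap('wrist','w12')
g=cv2.cvtColor(d['frame'],cv2.COLOR_RGB2GRAY);c=proj(d,[.5175,.0055,.082]);print(c)
x0,y0=int(c[0])-70,int(c[1])-75;y1=y0+150;m=(g[max(y0,0):y1,x0:x0+140]<45).astype('uint8');y0=max(y0,0)
n,l,s,ce=cv2.connectedComponentsWithStats(m);i=l[int(c[1])-y0,70]
print(i,s[i]);r=cv2.minAreaRect((np.argwhere(l==i)[:,::-1]+[x0,y0]).astype('float32'));print(r);P=[plane(d,*q,.08) for q in cv2.boxPoints(r)];print(plane(d,*r[0],.08),[(np.linalg.norm(P[k]-P[k-1]).round(3),np.degrees(np.arctan2(*(P[k]-P[k-1])[1::-1])).round(1)) for k in range(4)])
E
```

```text
time_s: 19.9
position: [0.517, 0.0057, 0.1416]
tool_rot: [[0.262, 0.965, -0.003], [0.965, -0.262, 0.001], [0.0, -0.003, -1.0]]
ft_force: [-0.5, 0.4, -0.3]
grip_width: 0.0425
time_s: 20.1
position: [0.5173, 0.0055, 0.1423]
tool_rot: [[0.271, 0.963, -0.002], [0.963, -0.271, 0.001], [0.0, -0.002, -1.0]]
ft_force: [0.1, -0.4, -0.7]
grip_width: 0.0426
[324.36227669 229.87714498]
1 [  58   23   25   92 1947]
((323.8765563964844, 222.4879913330078), (91.01885986328125, 23.21700096130371), 89.21517944335938)
[0.51256616 0.00652372 0.08      ] [(np.float64(0.072), np.float64(164.3)), (np.float64(0.016), np.float64(75.0)), (np.float64(0.072), np.float64(-14.2)), (np.float64(0.018), np.float64(-104.9))]
```

The bar is perpendicular to the jaws within 1°. Descend and grip.

```bash
python3 -m crank '[0,0,0,0,0,-0.035,50,0,0,0,0,0,-0.031,50,0,0,0,0,0,0,50,0,0,0,0,0,0,50,0,0,0,0,0,0,0,0,0,0,0,0,0,0,0,0,0,0,0,0,0,0,0,0,0,0,0,0,0,0,0,0,0,0,0]' 50; python3 -m crank '[0,0,-0.1,0,0,0,0,0,0,-0.1,0,0,0,0,0,0,-0.1,0,0,0,0,0,0,-0.1,0,0,0,0,0,0,-0.1,0,0,0,0,0,0,-0.1,0,0,0,0,0,0,-0.1,0,0,0,0,0,0,-0.1,0,0,0,0,0,0,-0.1,0,0,0,0,0,0,-0.1,0,0,0,0,0,0,-0.1,0,0,0,0,0,0,-0.1,0,0,0,0,0,0,0,0,0,0,0,0,0,0,0,0,0,0]'; python3 - <<'E'
from h import *
o=observe();print(o['wrist_torque'],np.degrees(np.arctan2(o['tool_rot'][1][0],o['tool_rot'][0][0])))
E
```

```text
time_s: 21.05
position: [0.5186, 0.0061, 0.079]
tool_rot: [[0.268, 0.963, 0.004], [0.963, -0.268, 0.001], [0.002, 0.004, -1.0]]
ft_force: [1.8, 5.8, 4.1]
grip_width: 0.0168
time_s: 22.45
position: [0.5182, 0.0058, 0.079]
tool_rot: [[0.995, 0.099, 0.003], [0.099, -0.995, 0.0], [0.003, 0.0, -1.0]]
ft_force: [0.1, 3.2, 4.9]
grip_width: 0.0167
[ 0.50090306  0.22260165 -0.04742065] 5.703048688092515
```

The jaw is at about 67 mm by the knob angle, just touching. I'll continue about 0.58 rad in small steps to roughly 77 mm and watch the torque.

```bash
python3 -m crank '[0,0,-0.07,0,0,0,0,0,0,-0.07,0,0,0,0,0,0,-0.07,0,0,0,0,0,0,-0.08,0,0,0,0,0,0,0,0,0,0,0,0,0,0,0,0,0,0]'; python3 - <<'E'
from h import *
o=observe();print(o['wrist_torque'],np.degrees(np.arctan2(o['tool_rot'][1][0],o['tool_rot'][0][0])))
E
python3 -m crank '[0,0,-0.07,0,0,0,0,0,0,-0.07,0,0,0,0,0,0,-0.07,0,0,0,0,0,0,-0.08,0,0,0,0,0,0,0,0,0,0,0,0,0,0,0,0,0,0]'; python3 - <<'E'
from h import *
o=observe();print(o['wrist_torque'],np.degrees(np.arctan2(o['tool_rot'][1][0],o['tool_rot'][0][0])))
E
```

```text
time_s: 23.05
position: [0.5181, 0.0058, 0.079]
tool_rot: [[0.982, -0.189, 0.002], [-0.189, -0.982, 0.0], [0.002, -0.001, -1.0]]
ft_force: [-0.7, 3.1, 6.5]
grip_width: 0.0166
[0.46355235 0.3400035  0.11760494] -10.89484842608881
time_s: 23.65
position: [0.5179, 0.0058, 0.079]
tool_rot: [[0.887, -0.462, 0.002], [-0.462, -0.887, 0.0], [0.002, -0.001, -1.0]]
ft_force: [-1.4, 3.0, 6.3]
grip_width: 0.0167
[0.64393909 0.4040899  0.13779045] -27.50385849786075
```

The torque rose as the pad loaded, and yaw is at −27.5° as planned. Release, lift, and check the bar angle, jar and pad from the pictures by numbers.

```bash
python3 -m crank '[0,0,0,0,0,0,30,0,0,0,0,0,0,50,0,0,0,0,0,0,50,0,0,0,0,0,0,50,0,0,0,0,0,0.03,50,0,0,0,0,0,0.05,50,0,0,0,0,0,0.05,50,0,0,0,0,0,0,50,0,0,0,0,0,0,50]'; python3 - <<'E'
from h import *
d=snap('wrist','w13');snap('side','e13');snap('scene','s13')
g=cv2.cvtColor(d['frame'],cv2.COLOR_RGB2GRAY);c=proj(d,[.5175,.0055,.082]);print(c)
x0,y0=int(c[0])-55,max(int(c[1])-55,0);m=(g[y0:y0+110,x0:x0+110]<45).astype('uint8')
n,l,s,ce=cv2.connectedComponentsWithStats(m);i=l[int(c[1])-y0-3,55]
r=cv2.minAreaRect((np.argwhere(l==i)[:,::-1]+[x0,y0]).astype('float32'));P=[plane(d,*q,.08) for q in cv2.boxPoints(r)];print(r,[(np.linalg.norm(P[k]-P[k-1]).round(3),np.degrees(np.arctan2(*(P[k]-P[k-1])[1::-1])).round(1)) for k in range(4)])
hsv=cv2.cvtColor(d['frame'],cv2.COLOR_RGB2HSV);m=cv2.inRange(hsv,(18,110,80),(36,255,255))
n,l,s,ce=cv2.connectedComponentsWithStats(m);i=1+s[1:,4].argmax();p=plane(d,*ce[i],.112);psi=np.radians(1.9);R=np.array([[np.cos(psi),-np.sin(psi)],[np.sin(psi),np.cos(psi)]])
print('lid',s[i],ce[i],p,'vise',R.T@(p[:2]-[.5155,.0893]),'pred lid seat px',proj(d,[.5155-.0033,.0893+.098,.112]))
E
```

```text
time_s: 24.55
position: [0.5177, 0.0053, 0.208]
tool_rot: [[0.887, -0.462, 0.002], [-0.462, -0.887, -0.001], [0.002, -0.0, -1.0]]
ft_force: [-0.3, 0.0, -1.1]
grip_width: 0.0428
[322.73472352 199.72326683]
((322.1131896972656, 195.10745239257812), (69.21271514892578, 17.825082778930664), 74.47589111328125) [(np.float64(0.069), np.float64(76.7)), (np.float64(0.016), np.float64(-12.0)), (np.float64(0.069), np.float64(-102.1)), (np.float64(0.018), np.float64(169.2))]
lid [ 146    0   96   48 3380] [196.7535503   19.12071006] [0.50537692 0.17028129 0.112     ] vise [-0.00743256  0.0812724 ] pred lid seat px [190.0963393  -12.48253285]
```

The bar slipped back to about 77°, a click at jaw ≈73 mm, with the pad sunk about 7 mm (≈6.4 N). The lid is cut off at the picture's edge, so I'll move for a better view and measure the jar's seating and the jaw.

```bash
python3 -m crank '[0,0,-0.14,-0.02,0.04,0.03,50,0,0,-0.14,-0.02,0.03,0.03,50,0,0,-0.14,-0.02,0,0,50,0,0,-0.14,-0.02,0,0,50,0,0,-0.14,-0.02,0,0,50,0,0,-0.14,0,0,0,50,0,0,-0.14,0,0,0,50,0,0,-0.1,0,0,0,50,0,0,0,0,0,0,50,0,0,0,0,0,0,50]'; python3 - <<'E'
from h import *
d=snap('wrist','w14');psi=np.radians(1.9);R=np.array([[np.cos(psi),-np.sin(psi)],[np.sin(psi),np.cos(psi)]]);C=np.array([.5155,.0893])
V=lambda u,v,z:(R.T@(plane(d,u,v,z)[:2]-C)).round(4)
W=lambda x,y,z:proj(d,np.append(C+R@[x,y],z)).round(1)
hsv=cv2.cvtColor(d['frame'],cv2.COLOR_RGB2HSV);m=cv2.inRange(hsv,(18,110,80),(36,255,255))
n,l,s,ce=cv2.connectedComponentsWithStats(m)
p0=W(0,.098,.112);print('pred lid',p0)
for i in range(1,n):
  if s[i][4]>400: r=cv2.minEnclosingCircle(np.argwhere(l==i)[:,::-1].astype('float32'));print(s[i],r,'vise',V(*r[0],.112))
print('jaw pred back/face px',W(0,.073,.06),W(.038,.073,.06),'knob',W(0,-.085,.082))
# intensity profile along vise y at x=+-.037 (beyond pad half width 30) and +-.025, at z=.06
g=cv2.cvtColor(d['frame'],cv2.COLOR_RGB2GRAY)
for x in(-.037,.037,-.027,.027):
  print(x,[(int(y*1e3),int(g[int(q[1]),int(q[0])])) for y in np.arange(.03,.1,.003) for q in [W(x,y,.06)]])
E
```

```text
time_s: 25.7
position: [0.4189, 0.0725, 0.2644]
tool_rot: [[0.014, -1.0, -0.002], [-1.0, -0.014, 0.0], [-0.0, 0.002, -1.0]]
ft_force: [0.8, 0.4, 0.2]
grip_width: 0.0423
pred lid [200.1  94.3]
[  0   0  28  35 820] ((13.5, 17.0), 21.708393096923828) vise [0.0651 0.2484]
[ 168   59   71   72 3893] ((202.5, 95.0), 39.118507385253906) vise [-0.0007  0.0958]
[  22  159   91   75 2487] ((66.8993148803711, 193.6331024169922), 46.38197326660156) vise [-0.0933  0.2523]
jaw pred back/face px [242.   96.1] [237.9  57.8] knob [389.5  91.8]
-0.037 [(30, 243), (33, 241), (36, 242), (39, 241), (42, 241), (45, 237), (48, 237), (51, 239), (54, 240), (57, 240), (60, 239), (63, 235), (66, 234), (69, 235), (72, 234), (75, 234), (78, 234), (81, 235), (84, 236), (87, 236), (90, 234), (93, 233), (96, 236), (99, 235)]
0.037 [(30, 240), (33, 240), (36, 240), (39, 241), (42, 239), (45, 229), (48, 238), (51, 241), (54, 241), (57, 240), (60, 241), (63, 242), (66, 240), (69, 240), (72, 242), (75, 241), (78, 240), (81, 241), (84, 241), (87, 240), (90, 241), (93, 240), (96, 240), (99, 242)]
-0.027 [(30, 242), (33, 241), (36, 241), (39, 241), (42, 241), (45, 235), (48, 168), (51, 105), (54, 19), (57, 34), (60, 39), (63, 140), (66, 227), (69, 161), (72, 77), (75, 77), (78, 142), (81, 116), (84, 60), (87, 67), (90, 62), (93, 139), (96, 193), (99, 196)]
0.027 [(30, 242), (33, 241), (36, 241), (39, 241), (42, 239), (45, 231), (48, 237), (51, 242), (54, 143), (57, 63), (60, 37), (63, 183), (66, 241), (69, 242), (72, 241), (75, 241), (78, 239), (81, 233), (84, 214), (87, 188), (90, 111), (93, 185), (96, 201), (99, 197)]
```

The lid is at vise (−1, 96) mm, so the jar is seated. The jaw front edge shows at about 45.5 mm and the pad face at about 63 mm, a 17.5 mm gap. I'll compare that with the uncompressed gap in w5 and recheck the lever post.

```bash
python3 - <<'E'
from h import *
psi=np.radians(1.9);R=np.array([[np.cos(psi),-np.sin(psi)],[np.sin(psi),np.cos(psi)]]);C=np.array([.5155,.0893])
for n,lo in(('w1',.035),('w5',.005),('w14',.035)):
  d=load(n);g=cv2.cvtColor(d['frame'],cv2.COLOR_RGB2GRAY).astype('float32')
  for x in(-.037,.037,-.025,.025):
    ys=np.arange(lo,lo+.055,.0015);q=np.array([proj(d,np.append(C+R@[x,y],.059)) for y in ys],'float32')
    print(n,x,int(lo*1e3),cv2.remap(g,q[None,:,0],q[None,:,1],1)[0].astype(int).tolist())
a=load('w1');d=load('w14');t=a['frame'][115:190,310:345]
r=cv2.matchTemplate(d['frame'][60:220,330:520],t,cv2.TM_CCOEFF_NORMED);_,v,_,p=cv2.minMaxLoc(r);u=(p[0]+330+17,p[1]+60+62)
print('post',v,u,plane(a,327,177,.065),plane(d,*u,.065))
E
```

```text
w1 -0.037 35 [241, 243, 243, 242, 243, 243, 242, 242, 243, 243, 241, 237, 237, 242, 243, 242, 242, 243, 242, 242, 242, 243, 243, 242, 242, 242, 242, 242, 242, 242, 243, 243, 242, 241, 240, 238, 223]
w1 0.037 35 [242, 242, 242, 242, 242, 242, 242, 241, 241, 241, 240, 236, 239, 242, 242, 243, 242, 242, 242, 242, 241, 242, 242, 242, 243, 242, 241, 243, 241, 242, 242, 242, 242, 242, 242, 242, 241]
w1 -0.025 35 [241, 243, 243, 243, 242, 242, 243, 242, 242, 242, 242, 231, 153, 65, 55, 56, 53, 50, 40, 15, 2, 6, 12, 14, 18, 30, 31, 26, 75, 192, 242, 243, 243, 242, 242, 243, 242]
w1 0.025 35 [241, 241, 242, 241, 241, 241, 242, 241, 241, 242, 240, 236, 236, 229, 212, 170, 129, 78, 48, 22, 6, 9, 4, 8, 18, 25, 32, 28, 94, 215, 244, 243, 243, 239, 194, 64, 1]
w5 -0.037 5 [190, 189, 188, 188, 185, 186, 185, 186, 181, 165, 144, 143, 143, 140, 133, 115, 114, 108, 112, 126, 141, 147, 149, 147, 153, 176, 183, 184, 179, 180, 181, 182, 185, 184, 184, 182, 184]
w5 0.037 5 [245, 245, 244, 245, 244, 245, 245, 244, 239, 233, 239, 244, 244, 245, 245, 244, 245, 245, 245, 245, 245, 245, 245, 244, 244, 244, 245
[... 612 characters left out ...]
235, 235, 234, 234]
w14 0.037 35 [240, 240, 240, 240, 240, 239, 237, 229, 225, 235, 241, 241, 240, 241, 241, 240, 240, 241, 240, 241, 240, 240, 241, 240, 240, 240, 240, 240, 240, 240, 240, 240, 241, 240, 240, 240, 239]
w14 -0.025 35 [241, 240, 241, 240, 240, 240, 240, 232, 197, 174, 161, 71, 18, 7, 8, 31, 46, 41, 43, 108, 180, 179, 136, 95, 78, 81, 82, 103, 136, 152, 132, 89, 64, 66, 69, 65, 56]
w14 0.025 35 [241, 240, 240, 240, 240, 240, 238, 229, 215, 221, 180, 91, 34, 10, 13, 33, 41, 34, 54, 155, 240, 242, 241, 241, 240, 238, 235, 232, 221, 203, 183, 167, 146, 132, 116, 105, 121]
post 0.8394513130187988 (417, 189) [ 0.41112445 -0.04642174  0.065     ] [ 0.41044053 -0.04246695  0.065     ]
```

The uncompressed gap is 26 mm and it is now 17.3 mm, so the pad is sunk about 8.7 mm (≈7.8 N), or 7 mm by jaw travel (73 mm). Either way it is about half and mid-range. The pawl is in and the robot is clear, so I'll hand in.

```bash
python3 -c "
from rig import *
o=observe();print(o['time_s'],o['ft_force'],o['position']);close_job()"
```

```text
25.75 [ 0.16479444 -0.24519231  0.09959005] [0.41893662 0.07250199 0.26461172]
the job is handed in; nothing more can be done
```

I finished the job and handed it in at 25.8 s. The jar is upright in the V, with the sprung pad pushed in about halfway. No verdict was reported.

**What I did**
- Swung the pawl lever out to its stop (about 0.56 rad) and turned the knob back 1.85 rad. The pad then stood at about vise y = 45 mm.
- Stood the jar on the plate between the open jaws and let go.
- Pushed the pawl back in against its stop and turned the knob clockwise about 1.8 rad. It slipped back to a click when I let go, and I lifted clear.

**Last checks**

| Check | Measured | Wanted |
|---|---|---|
| Jar lid centre, vise x, y | about (−1, 96) mm | seat at (0, 98) mm |
| Jaw position | about 73 mm | – |
| Pad sunk (jaw-to-pad gap) | 8.7 mm, ≈7.8 N | 4.5–15 mm, 4–14 N |
| Pad sunk (jaw travel) | about 7 mm, ≈6.4 N | 4.5–15 mm, 4–14 N |
| Wrist force at hand-in | about 0.3 N, gripper well clear | nothing touched |

**Where checks disagreed**
- **Pad depth:** the two estimates differ by almost 2 mm, but both are inside the range.
- **Pawl post:** right after I pushed the pawl in, the post was within 1 mm of its start position. The last, weaker image match put it about 4 mm to the "in" side. I read that as measurement error, since the pawl was already at its stop.
- **Post height:** my two-view estimate of the post's height was unusable (36 mm against the stated 48–72 mm), so I relied on the vise geometry there.
- **Not re-measured:** I used up the 12 picture views before the final tightening, so the last checks are numerical only. I did not re-measure the bystanders; nothing I did should have touched them.

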